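# Pack the lifting eye-nut kit

## Robot

A 7-joint arm with a two-finger parallel gripper is mounted at the origin on the work surface. World frame = base frame: x ahead of the robot, y to its left, z up, the work surface at z = 0. Lengths are in m, angles in rad, forces in N, time in s.
With the tool pointing down it reaches from about 0.425 to 0.925 m from the base axis. Payload 6.8 kg.
Tool frame: the origin (TCP) lies midway between the tips of the shut fingers; the grasp point (between the pads) lies 19 mm behind it (ctrl.grasp_offset is the distance from the TCP to the grasp point, in m); z points along the fingers, y is the direction in which the jaws open and shut (so a half turn about z gives the same grasp; the last joint's range is limited). The gripper opens to 88 mm and grips with 3 to 60 N. Pads are 20 mm wide; open, the fingers measure 115 mm over their backs; the gripper's body (75 mm by 178 mm) begins 61 mm behind the grasp point.
Start: joints at [1.056, 0.477, 0.022, 1.555, -0.011, 1.109, -0.083], TCP at [0.267, -0.62, 0.223] pointing down, gripper open.
Joint ranges: [-2.96, 2.96], [-0.34, 2.1], [-1.41, 1.46], [0.24, 2.44], [-1.37, 4.51], [0.17, 1.92], [-2.96, 2.96]. Speed limits (rad/s): [2.39, 2.39, 3.14, 3.14, 3.14, 3.14, 3.14].

## Interface

Orientations are given as [roll, pitch, yaw] about the fixed x, y, z axes, in that order (R = Rz(yaw) Ry(pitch) Rx(roll)).
In Python, from rig import get_state, cams, job, finder, ctrl gives the robot as it stands.
- The arm moves only by the shell command python3 -m jog 'ROWS' [FORCE]. ROWS is JSON, a list of rows, each an object of numbers: "grip": the gripper's target within -1 to 1 (fully open at 1, half-way at 0, shut at -1); "tx", "ty", "tz": the shift along the tool's x, y, z in cm; "ax", "ay", "az": the turn, a rotation vector about the tool's x, y, z in rad. In form: [{"grip": .., "tx": .., "ty": .., "tz": .., "ax": .., "ay": .., "az": ..}, ...]. A call has 1 to 10 rows; each row is the pose to reach, as a shift and turn from the pose commanded when the call began, along the tool's axes at that moment; what a row does not reach only later rows make up. A row lasts 1/12 s, in which the tool goes at most 41.7 mm and 7.16 degrees, less where a joint would pass 70% of its speed; a pose out of reach is approached as far as the arm can. A call with a gripper value outside its range is refused whole. The fingers move at their own pace and stop on an object; FORCE is the grip in N (left out, the last holds). Time passes only in rows, so rows that repeat a pose let the fingers close. It gives the time, the measured TCP pose, the force and the opening at its end, in the units of the state.
- get_state(): the state, without advancing time (a new reading comes with each control period).
- cams.capture(name): name is "side" or "top"; returns a dict with "image" (420x560x3 uint8, red, green, blue), "vfov" (degrees; the focal length in pixels is half the picture's height over the tangent of half this angle, whatever the lens; pixels are square), "cx", "cy" (the principal point, pixels), "origin" and "rotation" of the camera in the world. Camera axes: x right, y down, z forward; pixel columns grow to the right and rows downward; lengths in m; the calibration is good to about 2 mm. A picture is of the moment at which its call begins. There is no depth.
- job.sign_off(): hands the job in, once; it reports no verdict.
Trained networks look in a picture, given as the dict that the camera call returned (one of the last four; its "shot" number tells which), for a name from the list of things; names that differ only in an ending like _2 or _b are one class to them, and where a whole thing is asked for, a point or a joint stands for the part that bears it (a point fixed in the world has none). Each returns a list of dicts, best first, with "score" (0 to 1); they miss things now and then, are a little off and sometimes report something else, mostly with a low value. They report only what shows in the picture. A call takes as long as a camera call. They do not tell look-alikes from the thing itself.
- finder.search_frame(picture, name): "rect" ([left, top, right, bottom] in pixels, round what is visible of it).
- finder.silhouettes(picture, name): "mask" (420x560 bool, what is visible of it) and "rect" ([left, top, right, bottom] in pixels, round what is visible of it).
- finder.tip_of(picture, name): "centre" ([column, row] in pixels: a listed point, or the origin of a listed thing).
The state is a dict: "time": time; "joint_pos": joint angles; "dq": joint speeds; "effort": joint torques, N m; "tool_pos": TCP position; "eef_rot": TCP orientation; "wrist_force": force on the tool from outside, world axes, zero at the start; "wrist_torque": the same for the moment, N m; "opening": finger opening in m.
Only numpy, scipy, OpenCV 4.12 (cv2) and the standard library are available. Lean on these libraries where they do the work, as an engineer would, in place of code of your own. Each camera call takes 0.05 s, during which the arm holds its last target.

## Task

Pack the lifting kit: stand each of the four eye nuts with a bright steel foot upright in the black tray, centred on the disc that has the colour of its loop. The two eye nuts with a red foot are in quarantine: leave them standing where they are on the bench.

Things in the scene. Friction and masses are not known exactly. Their poses are not given: they have to be found in the camera images.
- nut_blue: Upright eye nut, 220 g: blue loop on a bright bare-steel foot. Foot: disc 46 mm across, 10 mm high, then a neck 26 mm across to 17 mm. Loop: upright ring of 12 mm round bar, 52 mm outside, 28 mm hole, centre 38 mm and top 64 mm above the origin. Origin: centre of the underside; z up; loop in the x-z plane, 12 mm thick along y (grip there from above).
- nut_green: Upright eye nut, 220 g: green loop on a bright bare-steel foot. Foot: disc 46 mm across, 10 mm high, then a neck 26 mm across to 17 mm. Loop: upright ring of 12 mm round bar, 52 mm outside, 28 mm hole, centre 38 mm and top 64 mm above the origin. Origin: centre of the underside; z up; loop in the x-z plane, 12 mm thick along y (grip there from above).
- nut_yellow: Upright eye nut, 220 g: yellow loop on a bright bare-steel foot. Foot: disc 46 mm across, 10 mm high, then a neck 26 mm across to 17 mm. Loop: upright ring of 12 mm round bar, 52 mm outside, 28 mm hole, centre 38 mm and top 64 mm above the origin. Origin: centre of the underside; z up; loop in the x-z plane, 12 mm thick along y (grip there from above).
- nut_white: Upright eye nut, 220 g: white loop on a bright bare-steel foot. Foot: disc 46 mm across, 10 mm high, then a neck 26 mm across to 17 mm. Loop: upright ring of 12 mm round bar, 52 mm outside, 28 mm hole, centre 38 mm and top 64 mm above the origin. Origin: centre of the underside; z up; loop in the x-z plane, 12 mm thick along y (grip there from above).
- reject_blue: Upright eye nut, 220 g: blue loop on a red foot. Does not belong in the tray. Foot: disc 46 mm across, 10 mm high, then a neck 26 mm across to 17 mm. Loop: upright ring of 12 mm round bar, 52 mm outside, 28 mm hole, centre 38 mm and top 64 mm above the origin. Origin: centre of the underside; z up; loop in the x-z plane, 12 mm thick along y (grip there from above).
- reject_yellow: Upright eye nut, 220 g: yellow loop on a red foot. Does not belong in the tray. Foot: disc 46 mm across, 10 mm high, then a neck 26 mm across to 17 mm. Loop: upright ring of 12 mm round bar, 52 mm outside, 28 mm hole, centre 38 mm and top 64 mm above the origin. Origin: centre of the underside; z up; loop in the x-z plane, 12 mm thick along y (grip there from above).
- pad_blue: Blue disc, 70 mm across, 3 mm thick, fixed in the middle of one pocket of the black tray. Origin: centre of its underside, 5 mm above the bench (on the tray's floor); z up, x and y along the tray's sides. Fixed tray 185 mm square, 25 mm high, 5 mm walls and full-height dividers; 2 x 2 pockets, each 85 mm square inside, 90 mm apart.
- pad_green: Green disc, 70 mm across, 3 mm thick, fixed in the middle of one pocket of the black tray. Origin: centre of its underside, 5 mm above the bench (on the tray's floor); z up, x and y along the tray's sides. Fixed tray 185 mm square, 25 mm high, 5 mm walls and full-height dividers; 2 x 2 pockets, each 85 mm square inside, 90 mm apart.
- pad_yellow: Yellow disc, 70 mm across, 3 mm thick, fixed in the middle of one pocket of the black tray. Origin: centre of its underside, 5 mm above the bench (on the tray's floor); z up, x and y along the tray's sides. Fixed tray 185 mm square, 25 mm high, 5 mm walls and full-height dividers; 2 x 2 pockets, each 85 mm square inside, 90 mm apart.
- pad_white: White disc, 70 mm across, 3 mm thick, fixed in the middle of one pocket of the black tray. Origin: centre of its underside, 5 mm above the bench (on the tray's floor); z up, x and y along the tray's sides. Fixed tray 185 mm square, 25 mm high, 5 mm walls and full-height dividers; 2 x 2 pockets, each 85 mm square inside, 90 mm apart.
Not all that is in view belongs to the job. Leave any purple look-alike of the nut_yellow alone. What is shaped like the nut_blue but turquoise is not meant.

How it is judged:
At the end, for the whole second after the job is handed in: Each steel-footed eye nut stands upright (within 0.12 rad) and at rest on the disc of its own colour, its foot's centre within 12 mm of the disc's centre; both red-footed eye nuts still stand upright within 15 mm of where they began; everything is released (horizontal distance between nut_blue and pad_blue below 0.012 m and z of nut_blue in the frame of pad_blue between -0.001 and 0.007 m and angle between each of nut_blue, nut_green, nut_yellow, nut_white, reject_blue, reject_yellow's own z axis and vertical below 0.12 rad and linear speed of each of nut_blue, nut_green, nut_yellow, nut_white, reject_blue, reject_yellow below 0.02 m/s and horizontal distance between nut_green and pad_green below 0.012 m and z of nut_green in the frame of pad_green between -0.001 and 0.007 m and horizontal distance between nut_yellow and pad_yellow below 0.012 m and z of nut_yellow in the frame of pad_yellow between -0.001 and 0.007 m and horizontal distance between nut_white and pad_white below 0.012 m and z of nut_white in the frame of pad_white between -0.001 and 0.007 m and distance of each of reject_blue, reject_yellow from where it was at the start of the episode below 0.015 m); the robot touches nothing.
It fails at once if a red-footed (quarantined) eye nut is moved more than 15 mm (distance of any of reject_blue, reject_yellow from where it was at the start of the episode above 0.015 m).
It also fails if it takes over 115 s, if anything falls off the work surface, if the arm or the gripper's body presses on something with over 40 N, if the wrist force passes 120 N, or if a joint passes its speed limit or range.

## Working session

There is one attempt and no reset: what is moved stays moved. The work goes in short steps, Python scripts to look and compute and a shell command to move; the robot and the scene stay as the last step left them, time stands still between calls to the robot, and variables do not carry over. Pictures are saved under pics/ and viewed, and the job is handed in when it is done.

```bash
mkdir -p pics; ls; python3 - <<'E'
from rig import get_state, cams
import cv2
s=get_state(); print({k:(s[k]) for k in ('time','tool_pos','eef_rot','opening','joint_pos')})
for n in('top','side'):
    c=cams.capture(n); cv2.imwrite(f'pics/{n}0.png',cv2.cvtColor(c['image'],cv2.COLOR_RGB2BGR)); print(n,{k:c[k] for k in c if k!='image'})
E
```

```text
pics
{'time': 0.0, 'tool_pos': array([ 0.26680576, -0.61940501,  0.2217063 ]), 'eef_rot': array([-3.13984038e+00,  1.64168194e-04,  4.06827004e-01]), 'opening': 0.08789865872930507, 'joint_pos': array([ 1.0559197 ,  0.47779331,  0.02235846,  1.55640491, -0.01147117,
        1.10928276, -0.08306807])}
top {'vfov': 51.88378765160959, 'cx': 276.01664569139245, 'cy': 212.50716441266692, 'origin': array([ 0.42911671, -0.01618748,  1.07651326]), 'rotation': array([-3.04749388,  0.00343188, -1.55041901]), 'shot': 1}
side {'vfov': 44.71873766585915, 'cx': 275.3873461302757, 'cy': 211.94420025733572, 'origin': array([-3.32886993e-04,  5.56200757e-01,  8.83560879e-01]), 'rotation': array([-2.41208137, -0.01757228, -2.39455658]), 'shot': 2}
```

View pics/top0.png

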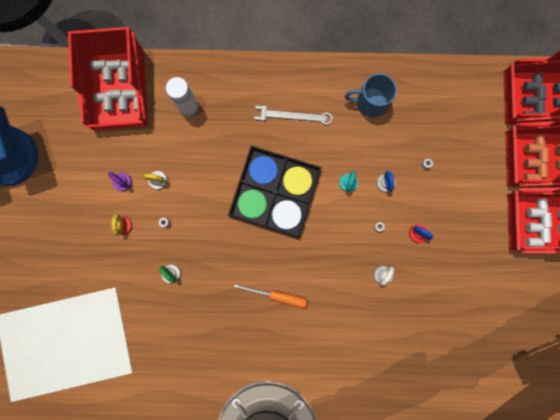

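View pics/side0.png

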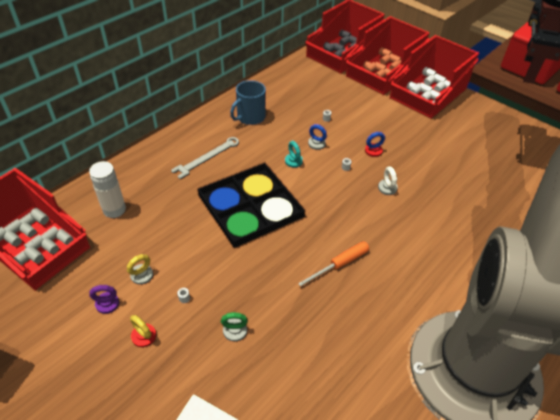

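```bash
cat > h.py <<'E'
import numpy as np, cv2
from scipy.spatial.transform import Rotation as R
from scipy.optimize import minimize
def K(c): return 210/np.tan(np.radians(c['vfov']/2))
def proj(c,P):
    Rc=R.from_euler('xyz',c['rotation']).as_matrix()
    q=(np.asarray(P)-c['origin'])@Rc
    return q[:,:2]/q[:,2:]*K(c)+[c['cx'],c['cy']]
def ray(c,uv,z):
    Rc=R.from_euler('xyz',c['rotation']).as_matrix()
    d=Rc@np.array([(uv[0]-c['cx'])/K(c),(uv[1]-c['cy'])/K(c),1])
    return c['origin']+d*(z-c['origin'][2])/d[2]
a=np.linspace(0,2*np.pi,24,endpoint=False)
def cyl(r,z0,z1): return np.vstack([np.c_[r*np.cos(a),r*np.sin(a),0*a+z] for z in(z0,z1)])
def tor():
    rings=[]
    for t in np.linspace(0,2*np.pi,33):
        rr=20+6*np.cos(a[::2]); rings.append(np.c_[rr*np.cos(t),6*np.sin(a[::2]),38+rr*np.sin(t)])
    return rings
TR=tor(); FOOT=[cyl(23,0,10),cyl(13,10,17)]
LOOP=[np.vstack([TR[i],TR[i+1]]) for i in range(32)]
def render(c,x,y,yaw,box,z=0,S=4,parts=None):
    l,t,r,b=box; m=np.zeros(((b-t)*S,(r-l)*S),np.uint8)
    Rz=R.from_euler('z',yaw).as_matrix()
    for p in (parts or FOOT+LOOP):
        q=proj(c,(p/1000)@Rz.T+[x,y,z])
        q=(q-[l,t]+.5)*S-.5
        cv2.fillConvexPoly(m,cv2.convexHull(np.round(q*16).astype(np.int32)),255,shift=4)
    return cv2.resize(m,(r-l,b-t),interpolation=cv2.INTER_AREA)/255.
def fit(obs,x,y,yaws,z=0):
    # obs: list of (cam, mask)
    data=[]
    for c,m in obs:
        v,u=np.nonzero(m); box=(max(u.min()-12,0),max(v.min()-12,0),u.max()+13,v.max()+13)
        data.append((c,m[box[1]:box[3],box[0]:box[2]].astype(float),box))
    def cost(p): 
        return sum(np.abs(render(c,p[0]/1000,p[1]/1000,p[2]/50,b,z)-m[:b[3]-b[1],:b[2]-b[0]]).sum()/m.sum() for c,m,b in data)
    best=None
    for w in yaws:
        s0=[x*1000,y*1000,w*50]
        r=minimize(cost,s0,method='Nelder-Mead',options=dict(initial_simplex=np.array([s0]+[np.array(s0)+d for d in ([8,0,0],[0,8,0],[0,0,15])]),maxiter=150,xatol=.05,fatol=1e-4))
        if best is None or r.fun<best.fun: best=r
    return best.x/[1000,1000,50],best.fun
E
python3 - <<'E'
from rig import cams,finder
from h import *
import pickle
cs={n:cams.capture(n) for n in('top','side')}
out={}
for nm in ['nut_blue','nut_green','nut_yellow','nut_white','reject_blue','reject_yellow','pad_blue','pad_green','pad_yellow','pad_white']:
    for n in cs:
        r=finder.silhouettes(cs[n],nm); out[nm,n]=r
        print(nm,n,[(round(d['score'],2),[int(v) for v in d['rect']],int(d['mask'].sum())) for d in r[:4]])
pickle.dump((cs,out),open('s0.pkl','wb'))
E
```

```text
nut_blue top [(0.82, [342, 171, 361, 193], 288), (0.7, [377, 170, 394, 190], 289)]
nut_blue side [(0.9, [305, 122, 328, 149], 396), (0.68, [287, 145, 304, 167], 340)]
nut_green top [(0.58, [159, 266, 180, 283], 292)]
nut_green side [(0.71, [223, 310, 248, 339], 649), (0.21, [306, 122, 327, 148], 303)]
nut_yellow top [(0.79, [110, 170, 131, 189], 294), (0.56, [142, 169, 167, 189], 291)]
nut_yellow side [(0.64, [125, 252, 153, 285], 583)]
nut_white top [(0.57, [372, 265, 391, 282], 317)]
nut_white side [(0.93, [377, 161, 399, 197], 415), (0.52, [130, 316, 156, 346], 601)]
reject_blue top [(0.73, [407, 223, 436, 243], 323)]
reject_blue side [(0.92, [365, 131, 381, 156], 382)]
reject_yellow top [(0.81, [108, 214, 131, 234], 344)]
reject_yellow side [(0.77, [131, 317, 156, 344], 525)]
pad_blue top [(0.95, [246, 157, 279, 185], 610), (0.26, [409, 225, 436, 241], 299)]
pad_blue side [(0.67, [210, 185, 240, 208], 508)]
pad_green top [(0.55, [239, 189, 264, 223], 612)]
pad_green side [(0.62, [227, 213, 257, 234], 612)]
pad_yellow top [(0.75, [285, 168, 311, 196], 614)]
pad_yellow side [(0.78, [247, 173, 272, 196], 459)]
pad_white top [(0.86, [271, 198, 303, 226], 590), (0.48, [378, 169, 394, 190], 296)]
pad_white side [(0.6, [262, 196, 292, 221], 497), (0.19, [128, 250, 152, 284], 555)]
```

```bash
cat > fit0.py <<'E'
from h import *
import pickle
cs,out=pickle.load(open('s0.pkl','rb'))
def cen(m):
    v,u=np.nonzero(m); return u.mean(),v.mean()
pc={}
for col in('blue','green','yellow','white'):
    for n in cs:
        p=ray(cs[n],cen(out['pad_'+col,n][0]['mask']),.008); pc[col,n]=p; print(col,n,p[:2].round(4))
for n in cs:
    P=np.array([pc[k,n][:2] for k in('blue','yellow','white','green')])
    print(n,[np.linalg.norm(P[i]-P[(i+1)%4]).round(4) for i in range(4)],P.mean(0))
sel={'nut_blue':(1,0),'nut_green':(0,0),'nut_yellow':(1,0),'nut_white':(0,0),'reject_blue':(0,0),'reject_yellow':(0,0)}
for nm,(i,j) in sel.items():
    mt,ms=out[nm,'top'][i]['mask'],out[nm,'side'][j]['mask']
    g=ray(cs['top'],cen(mt),.03)
    yaws=np.arange(4)*np.pi/4
    for o in ([(cs['top'],mt),(cs['side'],ms)],[(cs['top'],mt)],[(cs['side'],ms)]):
        p,f=fit(o,g[0],g[1],yaws); print(nm,p.round(4),round(f,3))
E
python3 fit0.py
```

```text
blue top [0.6376 0.0233]
blue side [0.6378 0.0225]
green top [0.5515 0.0489]
green side [0.5522 0.0483]
yellow top [ 0.6118 -0.0629]
yellow side [ 0.6128 -0.064 ]
white top [ 0.5257 -0.0374]
white side [ 0.526  -0.0378]
top [np.float64(0.09), np.float64(0.0898), np.float64(0.0901), np.float64(0.0898)] [ 0.58164399 -0.00700521]
side [np.float64(0.0901), np.float64(0.0907), np.float64(0.09), np.float64(0.0894)] [ 0.5822278  -0.00774486]
nut_blue [ 0.6114 -0.286   0.1654] 0.245
nut_blue [ 0.6109 -0.2849  0.1908] 0.098
nut_blue [ 0.6123 -0.2879  0.1828] 0.122
nut_green [0.3748 0.2437 3.9347] 0.155
nut_green [0.3749 0.2446 0.7529] 0.104
nut_green [0.3745 0.2434 3.9239] 0.043
nut_yellow [0.607  0.2874 1.4753] 0.177
nut_yellow [0.6073 0.2881 1.4516] 0.091
nut_yellow [0.6072 0.2868 1.4704] 0.071
nut_white [ 0.3815 -0.2782 -0.5194] 0.208
nut_white [ 0.3816 -0.2773  2.6377] 0.055
nut_white [ 0.3823 -0.2808  2.6159] 0.08
reject_blue [ 0.486  -0.3665  1.0446] 0.197
reject_blue [ 0.4862 -0.366   0.9708] 0.059
reject_blue [ 0.4866 -0.3685  1.1354] 0.1
reject_yellow [ 0.4914  0.3714 -0.0144] 0.227
reject_yellow [0.4915 0.3717 0.0066] 0.054
reject_yellow [ 0.4921  0.3702 -0.049 ] 0.153
```

```bash
python3 - <<'E'
import cv2
a=cv2.imread('pics/top0.png'); 
rs=[('nb',a[160:200,370:410]),('ny',a[160:200,135:175]),('ng',a[250:290,150:190]),('nw',a[255:295,365:405])]
im=cv2.hconcat([cv2.resize(r,(200,200),interpolation=cv2.INTER_NEAREST) for _,r in rs])
b=cv2.imread('pics/side0.png')
rs=[b[115:155,300:340],b[245:285,120:160],b[305:345,215:255],b[160:200,368:408]]
im2=cv2.hconcat([cv2.resize(r,(200,200),interpolation=cv2.INTER_NEAREST) for r in rs])
cv2.imwrite('pics/crops0.png',cv2.vconcat([im,im2]))
E
```

```text
(no output)
```

View pics/crops0.png

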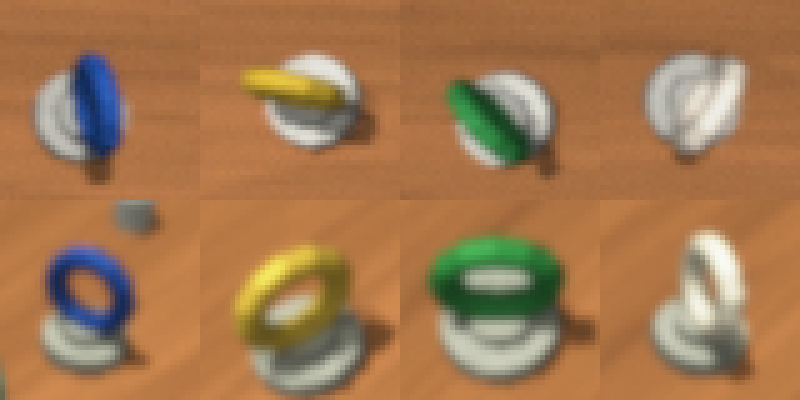

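```bash
cat > d.py <<'E'
import sys,numpy as np
from rig import get_state
from scipy.spatial.transform import Rotation as R
s=get_state(); Rt=R.from_euler('xyz',s['eef_rot'])
x,y,z=map(float,sys.argv[1:4])
o='t%.2f pos %s rpy %s open %.4f F %s j %s'%(s['time'],s['tool_pos'].round(4),s['eef_rot'].round(3),s['opening'],s['wrist_force'].round(1),s['joint_pos'].round(2))
d=Rt.inv().apply(np.array([x,y,z])-s['tool_pos'])*100
psi=float(sys.argv[4]) if len(sys.argv)>4 else s['eef_rot'][2]
a=(Rt.inv()*R.from_euler('xyz',[np.pi,0,psi])).as_rotvec()
print(o); print('t',d.round(2),'a',a.round(3))
E
python3 d.py .6116 -.2864 .14 .18
```

```text
t1.20 pos [ 0.2671 -0.6199  0.2227] rpy [ 3.142 -0.     0.407] open 0.0880 F [-0.3  0.3  0.2] j [ 1.06  0.48  0.02  1.56 -0.01  1.11 -0.08]
t [ 44.84 -17.     8.27] a [ 0.    -0.     0.227]
```

```bash
python3 -m jog '[{"grip":0.1,"tx":22,"ty":-8,"tz":0,"az":0.227},{"grip":0.1,"tx":44.84,"ty":-17,"tz":8.27,"az":0.227},{"grip":0.1,"tx":44.84,"ty":-17,"tz":8.27,"az":0.227},{"grip":0.1,"tx":44.84,"ty":-17,"tz":8.27,"az":0.227},{"grip":0.1,"tx":44.84,"ty":-17,"tz":8.27,"az":0.227},{"grip":0.1,"tx":44.84,"ty":-17,"tz":8.27,"az":0.227},{"grip":0.1,"tx":44.84,"ty":-17,"tz":8.27,"az":0.227},{"grip":0.1,"tx":44.84,"ty":-17,"tz":8.27,"az":0.227},{"grip":0.1,"tx":44.84,"ty":-17,"tz":8.27,"az":0.227},{"grip":0.1,"tx":44.84,"ty":-17,"tz":8.27,"az":0.227}]' 30; python3 d.py .6116 -.2864 .14 .18
```

```text
t1.20 pos [ 0.2671 -0.6199  0.2227] rpy [ 3.142 -0.     0.407] open 0.0880 F [-0.3  0.3  0.2] j [ 1.06  0.48  0.02  1.56 -0.01  1.11 -0.08]
t [ 44.84 -17.     8.27] a [ 0.    -0.     0.227]invalid input
```

```bash
python3 -m jog '[{"grip":0.1,"tx":4,"ty":-1.5,"tz":0,"ax":0,"ay":0,"az":0.05}]' 30; python3 d.py .6116 -.2864 .14 .18
```

```text
time: 1.28
tool_pos: [0.2885, -0.597, 0.2226]
eef_rot: [3.139, 0.006, 0.344]
wrist_force: [-0.7, -0.1, -0.2]
opening: 0.0842
t1.28 pos [ 0.2885 -0.597   0.2226] rpy [3.139 0.006 0.344] open 0.0842 F [-0.7 -0.1 -0.2] j [ 1.    0.46  0.03  1.59 -0.01  1.1  -0.19]
t [ 40.95 -18.35   7.97] a [0.003 0.006 0.164]
```

```bash
python3 -m jog '[{"grip":0.1,"tx":22,"ty":-9,"tz":0,"ax":0,"ay":0,"az":0.16},{"grip":0.1,"tx":40,"ty":-17.5,"tz":4,"ax":0,"ay":0,"az":0.16},{"grip":0.1,"tx":40,"ty":-17.5,"tz":8,"ax":0,"ay":0,"az":0.16},{"grip":0.1,"tx":40,"ty":-17.5,"tz":8,"ax":0,"ay":0,"az":0.16},{"grip":0.1,"tx":40,"ty":-17.5,"tz":8,"ax":0,"ay":0,"az":0.16},{"grip":0.1,"tx":40,"ty":-17.5,"tz":8,"ax":0,"ay":0,"az":0.16},{"grip":0.1,"tx":40,"ty":-17.5,"tz":8,"ax":0,"ay":0,"az":0.16},{"grip":0.1,"tx":40,"ty":-17.5,"tz":8,"ax":0,"ay":0,"az":0.16},{"grip":0.1,"tx":40,"ty":-17.5,"tz":8,"ax":0,"ay":0,"az":0.16},{"grip":0.1,"tx":40,"ty":-17.5,"tz":8,"ax":0,"ay":0,"az":0.16}]' 30; python3 d.py .6116 -.2864 .14 .18
```

```text
time: 2.12
tool_pos: [0.5923, -0.3051, 0.1484]
eef_rot: [3.141, -0.0, 0.197]
wrist_force: [0.9, 0.3, 0.1]
opening: 0.0485
t2.12 pos [ 0.5923 -0.3051  0.1484] rpy [ 3.141 -0.     0.197] open 0.0485 F [0.9 0.3 0.1] j [ 0.41  0.53 -0.04  1.64  0.03  0.97 -1.01]
t [ 2.25 -1.46  0.84] a [ 0.    -0.     0.017]
```

```bash
python3 -m jog '[{"grip":0.1,"tx":2.2,"ty":-1.4,"tz":0.8,"ax":0,"ay":0,"az":0.017},{"grip":0.1,"tx":2.2,"ty":-1.4,"tz":0.8,"ax":0,"ay":0,"az":0.017},{"grip":0.1,"tx":2.2,"ty":-1.4,"tz":0.8,"ax":0,"ay":0,"az":0.017},{"grip":0.1,"tx":2.2,"ty":-1.4,"tz":0.8,"ax":0,"ay":0,"az":0.017}]' 30; python3 d.py .6116 -.2864 .033 .18; python3 - <<'E'
from rig import cams
import cv2
cs=[cams.capture(n) for n in('top','side')]
import numpy as np
cv2.imwrite('pics/b1.png',cv2.cvtColor(np.hstack([cv2.resize(cs[0]['image'][120:270,300:500],(400,300)),cv2.resize(cs[1]['image'][50:200,250:450],(400,300))]),cv2.COLOR_RGB2BGR))
E
```

```text
time: 2.45
tool_pos: [0.6092, -0.2897, 0.1406]
eef_rot: [3.141, 0.001, 0.179]
wrist_force: [-0.4, -0.9, 0.1]
opening: 0.0483
t2.45 pos [ 0.6092 -0.2897  0.1406] rpy [3.141e+00 1.000e-03 1.790e-01] open 0.0483 F [-0.4 -0.9  0.1] j [ 0.38  0.55 -0.04  1.63  0.03  0.96 -1.06]
t [ 0.3  -0.29 10.76] a [ 0.001  0.001 -0.001]
```

View pics/b1.png

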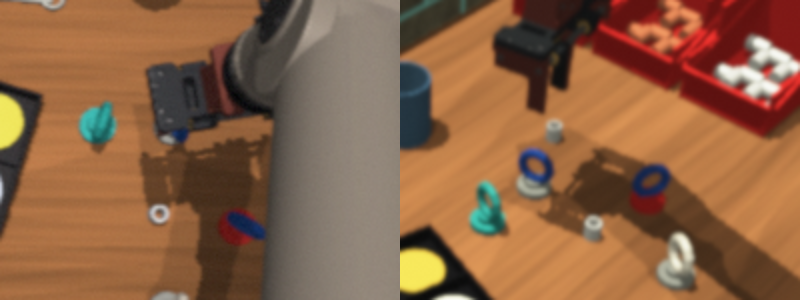

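```bash
python3 - <<'E'
from rig import cams,get_state
from h import *
s=get_state();print(s['tool_pos'])
for n in('top','side'):
    c=cams.capture(n); o={'top':(300,120),'side':(250,50)}[n]
    T=s['tool_pos']; Rt=R.from_euler('xyz',s['eef_rot']).as_matrix()
    print(n,(proj(c,[T,T+Rt[:,1]*.024,T-Rt[:,1]*.024])-o)*2)
E
```

```text
[ 0.60876453 -0.29084731  0.14105796]
top [[208.72040844 107.09849401]
 [230.26871672 103.71253071]
 [187.16117145 110.48617457]]
side [[145.54602577  97.9498294 ]
 [155.02696949  88.28241107]
 [135.85549362 107.83095843]]
```

```bash
python3 d.py .6116 -.2864 .06 .18;  python3 -m jog '[{"grip":0.1,"tx":0.36,"ty":-0.39,"tz":3,"ax":0,"ay":0,"az":0},{"grip":0.1,"tx":0.36,"ty":-0.39,"tz":6,"ax":0,"ay":0,"az":0},{"grip":0.1,"tx":0.36,"ty":-0.39,"tz":6,"ax":0,"ay":0,"az":0},{"grip":0.1,"tx":0.36,"ty":-0.39,"tz":6,"ax":0,"ay":0,"az":0},{"grip":0.1,"tx":0.36,"ty":-0.39,"tz":6,"ax":0,"ay":0,"az":0}]' 30; python3 d.py .6116 -.2864 .033 .18
```

```text
t2.65 pos [ 0.609  -0.2905  0.1411] rpy [ 3.141 -0.     0.177] open 0.0485 F [-0.4  0.1 -1.2] j [ 0.38  0.55 -0.04  1.63  0.03  0.96 -1.06]
t [ 0.33 -0.37  8.11] a [ 0.001 -0.    -0.003]
time: 3.07
tool_pos: [0.6131, -0.2852, 0.0821]
eef_rot: [3.14, -0.001, 0.179]
wrist_force: [1.4, 1.0, 0.3]
opening: 0.0483
t3.07 pos [ 0.6131 -0.2852  0.0821] rpy [ 3.14e+00 -1.00e-03  1.79e-01] open 0.0483 F [1.4 1.  0.3] j [ 0.37  0.62 -0.04  1.66  0.03  0.86 -1.08]
t [-0.18  0.08  4.91] a [ 0.001 -0.001 -0.001]
```

```bash
python3 -m jog '[{"grip":0.1,"tx":-0.1,"ty":0.05,"tz":2.5,"ax":0,"ay":0,"az":0},{"grip":0.1,"tx":-0.1,"ty":0.05,"tz":4.9,"ax":0,"ay":0,"az":0},{"grip":0.1,"tx":-0.1,"ty":0.05,"tz":4.9,"ax":0,"ay":0,"az":0},{"grip":0.1,"tx":-0.1,"ty":0.05,"tz":4.9,"ax":0,"ay":0,"az":0},{"grip":-1,"tx":-0.1,"ty":0.05,"tz":4.9,"ax":0,"ay":0,"az":0},{"grip":-1,"tx":-0.1,"ty":0.05,"tz":4.9,"ax":0,"ay":0,"az":0},{"grip":-1,"tx":-0.1,"ty":0.05,"tz":4.9,"ax":0,"ay":0,"az":0},{"grip":-1,"tx":-0.1,"ty":0.05,"tz":4.9,"ax":0,"ay":0,"az":0},{"grip":-1,"tx":-0.1,"ty":0.05,"tz":4.9,"ax":0,"ay":0,"az":0},{"grip":-1,"tx":-0.1,"ty":0.05,"tz":4.9,"ax":0,"ay":0,"az":0}]' 30; python3 d.py .6116 -.2864 .033 .18
```

```text
time: 3.9
tool_pos: [0.612, -0.2848, 0.032]
eef_rot: [3.141, -0.0, 0.18]
wrist_force: [0.3, 0.3, -0.6]
opening: 0.0121
t3.90 pos [ 0.612  -0.2848  0.032 ] rpy [ 3.141 -0.     0.18 ] open 0.0121 F [ 0.3  0.3 -0.6] j [ 0.37  0.69 -0.04  1.68  0.04  0.77 -1.08]
t [-0.07  0.15 -0.1 ] a [ 0. -0. -0.]
```

```bash
python3 -m jog '[{"grip":-1,"tx":0,"ty":0,"tz":-3,"ax":0,"ay":0,"az":0},{"grip":-1,"tx":0,"ty":0,"tz":-7,"ax":0,"ay":0,"az":0},{"grip":-1,"tx":0,"ty":0,"tz":-11,"ax":0,"ay":0,"az":0},{"grip":-1,"tx":0,"ty":0,"tz":-11,"ax":0,"ay":0,"az":0},{"grip":-1,"tx":0,"ty":0,"tz":-11,"ax":0,"ay":0,"az":0}]' 30; python3 d.py .6377 .0229 .142 .18
```

```text
time: 4.32
tool_pos: [0.6134, -0.2854, 0.1443]
eef_rot: [3.139, -0.004, 0.18]
wrist_force: [-0.6, -0.4, -3.0]
opening: 0.0117
t4.32 pos [ 0.6134 -0.2854  0.1443] rpy [ 3.139 -0.004  0.18 ] open 0.0117 F [-0.6 -0.4 -3. ] j [ 0.37  0.55 -0.04  1.62  0.03  0.96 -1.07]
t [  7.9  -29.9    0.19] a [ 0.003 -0.004 -0.   ]
```

```bash
python3 -m jog '[{"grip":-1,"tx":0.5,"ty":-2,"tz":0,"ax":0,"ay":0,"az":0},{"grip":-1,"tx":1.4,"ty":-5.5,"tz":0,"ax":0,"ay":0,"az":0},{"grip":-1,"tx":2.4,"ty":-9,"tz":0,"ax":0,"ay":0,"az":0},{"grip":-1,"tx":3.3,"ty":-12.5,"tz":0,"ax":0,"ay":0,"az":0},{"grip":-1,"tx":4.2,"ty":-16,"tz":0,"ax":0,"ay":0,"az":0},{"grip":-1,"tx":5.2,"ty":-19.5,"tz":0,"ax":0,"ay":0,"az":0},{"grip":-1,"tx":6.1,"ty":-23,"tz":0,"ax":0,"ay":0,"az":0},{"grip":-1,"tx":7,"ty":-26.5,"tz":0,"ax":0,"ay":0,"az":0},{"grip":-1,"tx":7.7,"ty":-29,"tz":0,"ax":0,"ay":0,"az":0},{"grip":-1,"tx":7.9,"ty":-29.9,"tz":0,"ax":0,"ay":0,"az":0}]' 30 >/dev/null;  python3 -m jog '[{"grip":-1,"tx":0,"ty":0,"tz":0,"ax":0,"ay":0,"az":0},{"grip":-1,"tx":0,"ty":0,"tz":0,"ax":0,"ay":0,"az":0},{"grip":-1,"tx":0,"ty":0,"tz":0,"ax":0,"ay":0,"az":0}]' 30; python3 d.py .6377 .0229 .060 .18
```

```text
time: 5.4
tool_pos: [0.6355, 0.0206, 0.1406]
eef_rot: [3.14, 0.002, 0.177]
wrist_force: [-0.3, -1.1, -2.2]
opening: 0.0112
t5.40 pos [0.6355 0.0206 0.1406] rpy [3.14e+00 2.00e-03 1.77e-01] open 0.0112 F [-0.3 -1.1 -2.2] j [-0.06  0.5  -0.09  1.72  0.06  0.93 -1.57]
t [ 0.27 -0.2   8.06] a [ 0.001  0.002 -0.003]
```

```bash
python3 -m jog '[{"grip":-1,"tx":0.15,"ty":-0.1,"tz":3,"ax":0,"ay":0,"az":0},{"grip":-1,"tx":0.25,"ty":-0.2,"tz":6,"ax":0,"ay":0,"az":0},{"grip":-1,"tx":0.25,"ty":-0.2,"tz":8,"ax":0,"ay":0,"az":0},{"grip":-1,"tx":0.25,"ty":-0.2,"tz":8,"ax":0,"ay":0,"az":0},{"grip":-1,"tx":0.25,"ty":-0.2,"tz":8,"ax":0,"ay":0,"az":0},{"grip":-1,"tx":0.25,"ty":-0.2,"tz":8,"ax":0,"ay":0,"az":0}]' 30; python3 d.py .6377 .0229 .041 .18; python3 - <<'E'
from rig import cams
import cv2
import numpy as np
cs=[cams.capture(n) for n in('top','side')]
cv2.imwrite('pics/b2.png',cv2.cvtColor(np.hstack([cv2.resize(cs[0]['image'][120:270,180:380],(400,300)),cv2.resize(cs[1]['image'][110:260,150:350],(400,300))]),cv2.COLOR_RGB2BGR))
E
```

```text
time: 5.9
tool_pos: [0.6392, 0.0245, 0.0628]
eef_rot: [3.141, -0.002, 0.178]
wrist_force: [0.7, -0.3, -1.6]
opening: 0.0115
t5.90 pos [0.6392 0.0245 0.0628] rpy [ 3.141e+00 -2.000e-03  1.780e-01] open 0.0115 F [ 0.7 -0.3 -1.6] j [-0.07  0.6  -0.09  1.76  0.07  0.78 -1.59]
t [-0.18  0.13  2.18] a [ 0.001 -0.002 -0.002]
```

View pics/b2.png

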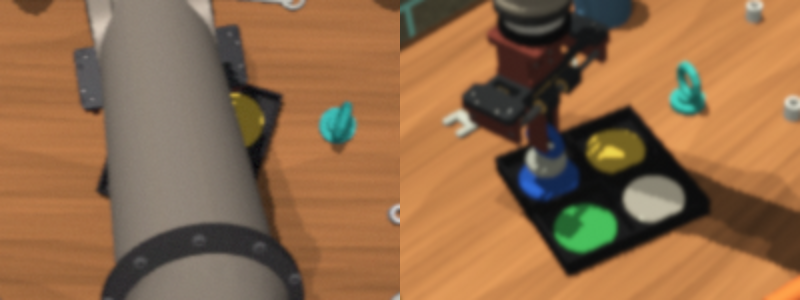

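```bash
python3 -m jog '[{"grip":-1,"tx":-0.1,"ty":0.1,"tz":1.2,"ax":0,"ay":0,"az":0},{"grip":-1,"tx":-0.1,"ty":0.1,"tz":2,"ax":0,"ay":0,"az":0},{"grip":-1,"tx":-0.1,"ty":0.1,"tz":2.2,"ax":0,"ay":0,"az":0},{"grip":-1,"tx":-0.1,"ty":0.1,"tz":2.25,"ax":0,"ay":0,"az":0},{"grip":-1,"tx":-0.1,"ty":0.1,"tz":2.25,"ax":0,"ay":0,"az":0},{"grip":-1,"tx":-0.1,"ty":0.1,"tz":2.25,"ax":0,"ay":0,"az":0}]' 30; python3 d.py .6377 .0229 .041 .18
```

```text
time: 6.5
tool_pos: [0.6374, 0.0248, 0.0394]
eef_rot: [3.142, -0.0, 0.18]
wrist_force: [-1.5, 0.7, 4.5]
opening: 0.0116
t6.50 pos [0.6374 0.0248 0.0394] rpy [ 3.142 -0.     0.18 ] open 0.0116 F [-1.5  0.7  4.5] j [-0.07  0.63 -0.09  1.77  0.08  0.74 -1.59]
t [-0.01  0.2  -0.16] a [ 0. -0. -0.]
```

```bash
python3 -m jog '[{"grip":-0.2,"tx":0,"ty":0,"tz":0,"ax":0,"ay":0,"az":0},{"grip":-0.2,"tx":0,"ty":0,"tz":0,"ax":0,"ay":0,"az":0},{"grip":-0.2,"tx":0,"ty":0,"tz":0,"ax":0,"ay":0,"az":0},{"grip":-0.2,"tx":0,"ty":0,"tz":0,"ax":0,"ay":0,"az":0},{"grip":-0.1,"tx":0,"ty":0,"tz":-2,"ax":0,"ay":0,"az":0},{"grip":0.1,"tx":0,"ty":0,"tz":-5,"ax":0,"ay":0,"az":0},{"grip":0.1,"tx":0,"ty":0,"tz":-8,"ax":0,"ay":0,"az":0},{"grip":0.1,"tx":0,"ty":0,"tz":-11,"ax":0,"ay":0,"az":0},{"grip":0.1,"tx":0,"ty":0,"tz":-11,"ax":0,"ay":0,"az":0},{"grip":0.1,"tx":0,"ty":0,"tz":-11,"ax":0,"ay":0,"az":0}]' 30; python3 d.py .3817 -.279 .15 -.51
```

```text
time: 7.33
tool_pos: [0.6388, 0.0249, 0.151]
eef_rot: [3.141, -0.004, 0.18]
wrist_force: [-1.1, 0.4, -0.7]
opening: 0.0485
t7.33 pos [0.6388 0.0249 0.151 ] rpy [ 3.141 -0.004  0.18 ] open 0.0485 F [-1.1  0.4 -0.7] j [-0.07  0.49 -0.1   1.71  0.06  0.94 -1.58]
t [-3.072e+01  2.531e+01 -2.000e-02] a [-0.001 -0.004  0.69 ]
```

```bash
python3 -m jog '[{"grip":0.1,"tx":-3,"ty":2.5,"tz":0,"ax":0,"ay":0,"az":0.1},{"grip":0.1,"tx":-30.7,"ty":25.3,"tz":0,"ax":0,"ay":0,"az":0.69},{"grip":0.1,"tx":-30.7,"ty":25.3,"tz":0,"ax":0,"ay":0,"az":0.69},{"grip":0.1,"tx":-30.7,"ty":25.3,"tz":0,"ax":0,"ay":0,"az":0.69},{"grip":0.1,"tx":-30.7,"ty":25.3,"tz":0,"ax":0,"ay":0,"az":0.69},{"grip":0.1,"tx":-30.7,"ty":25.3,"tz":0,"ax":0,"ay":0,"az":0.69},{"grip":0.1,"tx":-30.7,"ty":25.3,"tz":0,"ax":0,"ay":0,"az":0.69},{"grip":0.1,"tx":-30.7,"ty":25.3,"tz":0,"ax":0,"ay":0,"az":0.69},{"grip":0.1,"tx":-30.7,"ty":25.3,"tz":0,"ax":0,"ay":0,"az":0.69},{"grip":0.1,"tx":-30.7,"ty":25.3,"tz":0,"ax":0,"ay":0,"az":0.69}]' 30 >/dev/null;  python3 -m jog '[{"grip":0.1,"tx":0,"ty":0,"tz":0,"ax":0,"ay":0,"az":0},{"grip":0.1,"tx":0,"ty":0,"tz":0,"ax":0,"ay":0,"az":0},{"grip":0.1,"tx":0,"ty":0,"tz":0,"ax":0,"ay":0,"az":0}]' 30; python3 d.py .3817 -.279 .08 -.51
```

```text
time: 8.42
tool_pos: [0.3807, -0.2781, 0.1483]
eef_rot: [-3.141, 0.001, -0.51]
wrist_force: [-0.3, 0.3, -0.0]
opening: 0.0484
t8.42 pos [ 0.3807 -0.2781  0.1483] rpy [-3.141e+00  1.000e-03 -5.100e-01] open 0.0484 F [-0.3  0.3 -0. ] j [ 0.35  0.24  0.17  2.11 -0.06  0.8  -1.53]
t [0.14 0.03 6.83] a [-0.     0.001  0.   ]
```

Now over white; checking the side view and the placed blue nut before descending.

```bash
python3 -m jog '[{"grip":0.1,"tx":0.1,"ty":0.03,"tz":3,"ax":0,"ay":0,"az":0},{"grip":0.1,"tx":0.1,"ty":0.03,"tz":6.8,"ax":0,"ay":0,"az":0},{"grip":0.1,"tx":0.1,"ty":0.03,"tz":6.8,"ax":0,"ay":0,"az":0},{"grip":0.1,"tx":0.1,"ty":0.03,"tz":6.8,"ax":0,"ay":0,"az":0},{"grip":0.1,"tx":0.1,"ty":0.03,"tz":6.8,"ax":0,"ay":0,"az":0}]' 30;python3 d.py .3817 -.279 .033 -.51; python3 - <<'E'
from rig import cams
import cv2
import numpy as np
cs=[cams.capture(n) for n in('top','side')]
cv2.imwrite('pics/w1.png',cv2.cvtColor(np.hstack([cv2.resize(cs[0]['image'][120:330,220:500],(400,300)),cv2.resize(cs[1]['image'][110:260,200:400],(400,300))]),cv2.COLOR_RGB2BGR))
E
```

```text
time: 8.83
tool_pos: [0.3823, -0.2793, 0.0819]
eef_rot: [-3.141, -0.0, -0.509]
wrist_force: [0.9, 0.0, 1.0]
opening: 0.0488
t8.83 pos [ 0.3823 -0.2793  0.0819] rpy [-3.141 -0.    -0.509] open 0.0488 F [0.9 0.  1. ] j [ 0.37  0.35  0.15  2.16 -0.09  0.64 -1.49]
t [-0.07  0.01  4.89] a [-0.    -0.     0.001]
```

View pics/w1.png

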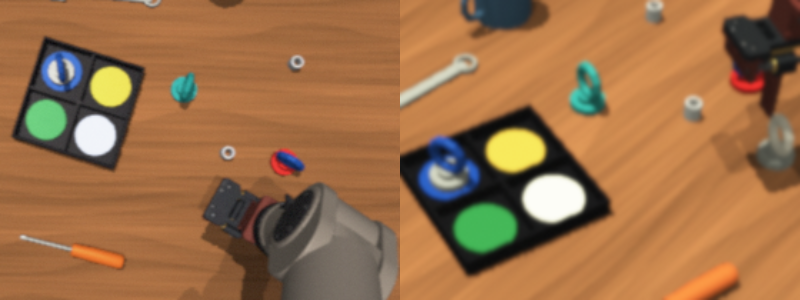

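```bash
python3 -m jog '[{"grip":0.1,"tx":-0.05,"ty":0,"tz":2.5,"ax":0,"ay":0,"az":0},{"grip":0.1,"tx":-0.05,"ty":0,"tz":4.9,"ax":0,"ay":0,"az":0},{"grip":0.1,"tx":-0.05,"ty":0,"tz":4.9,"ax":0,"ay":0,"az":0},{"grip":0.1,"tx":-0.05,"ty":0,"tz":4.9,"ax":0,"ay":0,"az":0},{"grip":-1,"tx":-0.05,"ty":0,"tz":4.9,"ax":0,"ay":0,"az":0},{"grip":-1,"tx":-0.05,"ty":0,"tz":4.9,"ax":0,"ay":0,"az":0},{"grip":-1,"tx":-0.05,"ty":0,"tz":4.9,"ax":0,"ay":0,"az":0},{"grip":-1,"tx":-0.05,"ty":0,"tz":4.9,"ax":0,"ay":0,"az":0},{"grip":-1,"tx":-0.05,"ty":0,"tz":4.9,"ax":0,"ay":0,"az":0},{"grip":-1,"tx":-0.05,"ty":0,"tz":4.9,"ax":0,"ay":0,"az":0}]' 30 | grep -E "pos|open|force";  python3 -m jog '[{"grip":-1,"tx":0,"ty":0,"tz":-3,"ax":0,"ay":0,"az":0},{"grip":-1,"tx":0,"ty":0,"tz":-7,"ax":0,"ay":0,"az":0},{"grip":-1,"tx":0,"ty":0,"tz":-11,"ax":0,"ay":0,"az":0},{"grip":-1,"tx":0,"ty":0,"tz":-11,"ax":0,"ay":0,"az":0},{"grip":-1,"tx":0,"ty":0,"tz":-11,"ax":0,"ay":0,"az":0},{"grip":-1,"tx":0,"ty":0,"tz":-11,"ax":0,"ay":0,"az":0}]' 30; python3 d.py .5258 -.0376 .142 -.51
```

```text
tool_pos: [0.3812, -0.2795, 0.0324]
wrist_force: [-1.3, 1.4, 0.8]
opening: 0.0119
time: 10.27
tool_pos: [0.3803, -0.2791, 0.1414]
eef_rot: [-3.141, 0.001, -0.51]
wrist_force: [-0.1, 0.2, -1.8]
opening: 0.0113
t10.27 pos [ 0.3803 -0.2791  0.1414] rpy [-3.141e+00  1.000e-03 -5.100e-01] open 0.0113 F [-0.1  0.2 -1.8] j [ 0.35  0.25  0.17  2.12 -0.06  0.78 -1.52]
t [  0.91 -28.18  -0.05] a [-0.     0.001 -0.   ]
```

```bash
python3 -m jog '[{"grip":-1,"tx":0,"ty":-2,"tz":0,"ax":0,"ay":0,"az":0},{"grip":-1,"tx":0.2,"ty":-5.5,"tz":0,"ax":0,"ay":0,"az":0},{"grip":-1,"tx":0.3,"ty":-9,"tz":0,"ax":0,"ay":0,"az":0},{"grip":-1,"tx":0.4,"ty":-12.5,"tz":0,"ax":0,"ay":0,"az":0},{"grip":-1,"tx":0.5,"ty":-16,"tz":0,"ax":0,"ay":0,"az":0},{"grip":-1,"tx":0.6,"ty":-19.5,"tz":0,"ax":0,"ay":0,"az":0},{"grip":-1,"tx":0.7,"ty":-23,"tz":0,"ax":0,"ay":0,"az":0},{"grip":-1,"tx":0.8,"ty":-26,"tz":0,"ax":0,"ay":0,"az":0},{"grip":-1,"tx":0.9,"ty":-27.7,"tz":0,"ax":0,"ay":0,"az":0},{"grip":-1,"tx":0.9,"ty":-28.2,"tz":0,"ax":0,"ay":0,"az":0}]' 30 >/dev/null;  python3 -m jog '[{"grip":-1,"tx":0,"ty":0,"tz":0,"ax":0,"ay":0,"az":0},{"grip":-1,"tx":0,"ty":0,"tz":0,"ax":0,"ay":0,"az":0},{"grip":-1,"tx":0,"ty":0,"tz":0,"ax":0,"ay":0,"az":0}]' 30 >/dev/null; python3 d.py .5258 -.0376 .060 -.51
```

```text
t11.35 pos [ 0.525  -0.0397  0.1412] rpy [ 3.14e+00  2.00e-03 -5.13e-01] open 0.0113 F [-1.2 -0.5 -2.8] j [-0.08  0.33  0.05  1.99 -0.02  0.82 -2.11]
t [-0.03 -0.24  8.12] a [ 0.002  0.002 -0.003]
```

```bash
python3 -m jog '[{"grip":-1,"tx":0,"ty":-0.1,"tz":3,"ax":0,"ay":0,"az":0},{"grip":-1,"tx":0,"ty":-0.2,"tz":6,"ax":0,"ay":0,"az":0},{"grip":-1,"tx":0,"ty":-0.2,"tz":8,"ax":0,"ay":0,"az":0},{"grip":-1,"tx":0,"ty":-0.2,"tz":8,"ax":0,"ay":0,"az":0},{"grip":-1,"tx":0,"ty":-0.2,"tz":8,"ax":0,"ay":0,"az":0},{"grip":-1,"tx":0,"ty":-0.2,"tz":8,"ax":0,"ay":0,"az":0}]' 30 >/dev/null; python3 d.py .5258 -.0376 .041 -.51
```

```text
t11.85 pos [ 0.5279 -0.0371  0.0631] rpy [-3.141e+00 -1.000e-03 -5.120e-01] open 0.0109 F [ 0.   0.5 -1.5] j [-0.08  0.45  0.04  2.04 -0.03  0.65 -2.11]
t [-0.17  0.15  2.21] a [-0.    -0.001 -0.002]
```

```bash
python3 -m jog '[{"grip":-1,"tx":-0.1,"ty":0.1,"tz":1.2,"ax":0,"ay":0,"az":0},{"grip":-1,"tx":-0.1,"ty":0.1,"tz":2,"ax":0,"ay":0,"az":0},{"grip":-1,"tx":-0.1,"ty":0.1,"tz":2.2,"ax":0,"ay":0,"az":0},{"grip":-1,"tx":-0.1,"ty":0.1,"tz":2.25,"ax":0,"ay":0,"az":0},{"grip":-1,"tx":-0.1,"ty":0.1,"tz":2.25,"ax":0,"ay":0,"az":0},{"grip":-1,"tx":-0.1,"ty":0.1,"tz":2.25,"ax":0,"ay":0,"az":0}]' 30; python3 d.py .5258 -.0376 .041 -.51
```

```text
time: 12.35
tool_pos: [0.5265, -0.0365, 0.0403]
eef_rot: [-3.141, -0.001, -0.51]
wrist_force: [-0.8, 0.5, 2.6]
opening: 0.011
t12.35 pos [ 0.5265 -0.0365  0.0403] rpy [-3.141e+00 -1.000e-03 -5.100e-01] open 0.0110 F [-0.8  0.5  2.6] j [-0.08  0.49  0.03  2.05 -0.03  0.6  -2.1 ]
t [-0.01  0.13 -0.07] a [-0.    -0.001 -0.   ]
```

```bash
python3 -m jog '[{"grip":-0.2,"tx":0,"ty":0,"tz":0,"ax":0,"ay":0,"az":0},{"grip":-0.2,"tx":0,"ty":0,"tz":0,"ax":0,"ay":0,"az":0},{"grip":-0.2,"tx":0,"ty":0,"tz":0,"ax":0,"ay":0,"az":0},{"grip":-0.2,"tx":0,"ty":0,"tz":0,"ax":0,"ay":0,"az":0},{"grip":-0.1,"tx":0,"ty":0,"tz":-2,"ax":0,"ay":0,"az":0},{"grip":0.1,"tx":0,"ty":0,"tz":-5,"ax":0,"ay":0,"az":0},{"grip":0.1,"tx":0,"ty":0,"tz":-8,"ax":0,"ay":0,"az":0},{"grip":0.1,"tx":0,"ty":0,"tz":-11,"ax":0,"ay":0,"az":0},{"grip":0.1,"tx":0,"ty":0,"tz":-11,"ax":0,"ay":0,"az":0},{"grip":0.1,"tx":0,"ty":0,"tz":-11,"ax":0,"ay":0,"az":0}]' 30 >/dev/null; python3 d.py .607 .2875 .15 1.465
```

```text
t13.18 pos [ 0.5274 -0.0365  0.1513] rpy [-3.139 -0.004 -0.51 ] open 0.0483 F [-0.3  0.8 -0.6] j [-0.09  0.32  0.05  1.98 -0.02  0.84 -2.11]
t [ -8.88 -32.16   0.17] a [ 0.002 -0.004 -1.975]
```

```bash
python3 -m jog '[{"grip":0.1,"tx":-1,"ty":-3,"tz":0,"ax":0,"ay":0,"az":-0.12},{"grip":0.1,"tx":-8.9,"ty":-32.2,"tz":0,"ax":0,"ay":0,"az":-1.975},{"grip":0.1,"tx":-8.9,"ty":-32.2,"tz":0,"ax":0,"ay":0,"az":-1.975},{"grip":0.1,"tx":-8.9,"ty":-32.2,"tz":0,"ax":0,"ay":0,"az":-1.975},{"grip":0.1,"tx":-8.9,"ty":-32.2,"tz":0,"ax":0,"ay":0,"az":-1.975},{"grip":0.1,"tx":-8.9,"ty":-32.2,"tz":0,"ax":0,"ay":0,"az":-1.975},{"grip":0.1,"tx":-8.9,"ty":-32.2,"tz":0,"ax":0,"ay":0,"az":-1.975},{"grip":0.1,"tx":-8.9,"ty":-32.2,"tz":0,"ax":0,"ay":0,"az":-1.975},{"grip":0.1,"tx":-8.9,"ty":-32.2,"tz":0,"ax":0,"ay":0,"az":-1.975},{"grip":0.1,"tx":-8.9,"ty":-32.2,"tz":0,"ax":0,"ay":0,"az":-1.975}]' 30 >/dev/null;  python3 -m jog '[{"grip":0.1,"tx":0,"ty":0,"tz":0,"ax":0,"ay":0,"az":0},{"grip":0.1,"tx":0,"ty":0,"tz":0,"ax":0,"ay":0,"az":0}]' 30; python3 d.py .607 .2875 .15 1.465
```

```text
time: 14.18
tool_pos: [0.605, 0.2871, 0.1477]
eef_rot: [-3.141, 0.003, 0.731]
wrist_force: [-0.6, 0.8, -0.9]
opening: 0.0482
t14.18 pos [0.605  0.2871 0.1477] rpy [-3.141e+00  3.000e-03  7.310e-01] open 0.0482 F [-0.6  0.8 -0.9] j [-0.34  0.56 -0.28  1.62  0.18  0.99 -1.52]
t [ 0.18  0.1  -0.23] a [-0.002  0.002 -0.734]
```

```bash
python3 -m jog '[{"grip":0.1,"tx":0.2,"ty":0.1,"tz":0,"ax":0,"ay":0,"az":-0.12},{"grip":0.1,"tx":0.2,"ty":0.1,"tz":0,"ax":0,"ay":0,"az":-0.734},{"grip":0.1,"tx":0.2,"ty":0.1,"tz":0,"ax":0,"ay":0,"az":-0.734},{"grip":0.1,"tx":0.2,"ty":0.1,"tz":0,"ax":0,"ay":0,"az":-0.734},{"grip":0.1,"tx":0.2,"ty":0.1,"tz":0,"ax":0,"ay":0,"az":-0.734},{"grip":0.1,"tx":0.2,"ty":0.1,"tz":0,"ax":0,"ay":0,"az":-0.734},{"grip":0.1,"tx":0.2,"ty":0.1,"tz":0,"ax":0,"ay":0,"az":-0.734},{"grip":0.1,"tx":0.2,"ty":0.1,"tz":0,"ax":0,"ay":0,"az":-0.734},{"grip":0.1,"tx":0.2,"ty":0.1,"tz":0,"ax":0,"ay":0,"az":-0.734}]' 30 >/dev/null;  python3 d.py .607 .2875 .08 1.465; python3 - <<'E'
from rig import cams
import cv2
import numpy as np
cs=[cams.capture(n) for n in('top','side')]
cv2.imwrite('pics/y1.png',cv2.cvtColor(np.hstack([cv2.resize(cs[0]['image'][100:310,80:360],(400,300)),cv2.resize(cs[1]['image'][110:350,80:400],(400,300))]),cv2.COLOR_RGB2BGR))
E
```

```text
t14.93 pos [0.6078 0.2878 0.1492] rpy [-3.141e+00  1.000e-03  1.463e+00] open 0.0483 F [ 0.1 -0.4 -0.2] j [-0.22  0.58 -0.45  1.6   0.28  1.02 -0.86]
t [-0.03 -0.07  6.92] a [-0.     0.001 -0.002]
```

View pics/y1.png

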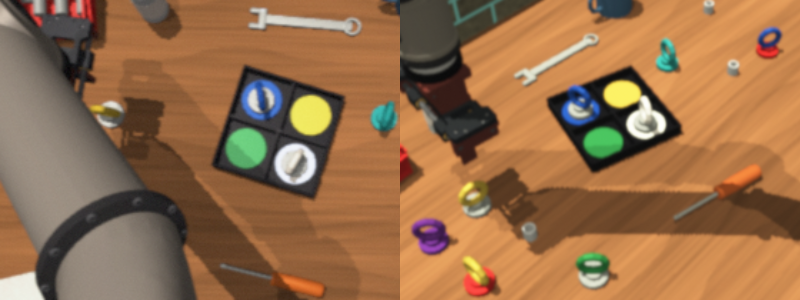

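```bash
python3 -m jog '[{"grip":0.1,"tx":0,"ty":-0.05,"tz":3,"ax":0,"ay":0,"az":0},{"grip":0.1,"tx":0,"ty":-0.05,"tz":6.8,"ax":0,"ay":0,"az":0},{"grip":0.1,"tx":0,"ty":-0.05,"tz":6.8,"ax":0,"ay":0,"az":0},{"grip":0.1,"tx":0,"ty":-0.05,"tz":6.8,"ax":0,"ay":0,"az":0},{"grip":0.1,"tx":0,"ty":-0.05,"tz":6.8,"ax":0,"ay":0,"az":0}]' 30 >/dev/null;python3 d.py .607 .2875 .033 1.465
```

```text
t15.45 pos [0.6079 0.2893 0.083 ] rpy [ 3.141e+00 -1.000e-03  1.468e+00] open 0.0479 F [-0.3 -0.1  0.5] j [-0.24  0.66 -0.43  1.65  0.32  0.91 -0.89]
t [-0.19 -0.08  5.  ] a [ 0.001 -0.001  0.003]
```

```bash
python3 -m jog '[{"grip":0.1,"tx":-0.15,"ty":-0.05,"tz":2.5,"ax":0,"ay":0,"az":0},{"grip":0.1,"tx":-0.15,"ty":-0.05,"tz":5,"ax":0,"ay":0,"az":0},{"grip":0.1,"tx":-0.15,"ty":-0.05,"tz":5,"ax":0,"ay":0,"az":0},{"grip":0.1,"tx":-0.15,"ty":-0.05,"tz":5,"ax":0,"ay":0,"az":0},{"grip":-1,"tx":-0.15,"ty":-0.05,"tz":5,"ax":0,"ay":0,"az":0},{"grip":-1,"tx":-0.15,"ty":-0.05,"tz":5,"ax":0,"ay":0,"az":0},{"grip":-1,"tx":-0.15,"ty":-0.05,"tz":5,"ax":0,"ay":0,"az":0},{"grip":-1,"tx":-0.15,"ty":-0.05,"tz":5,"ax":0,"ay":0,"az":0},{"grip":-1,"tx":-0.15,"ty":-0.05,"tz":5,"ax":0,"ay":0,"az":0},{"grip":-1,"tx":-0.15,"ty":-0.05,"tz":5,"ax":0,"ay":0,"az":0}]' 30 | grep -E "pos|open|force";  python3 -m jog '[{"grip":-1,"tx":0,"ty":0,"tz":-3,"ax":0,"ay":0,"az":0},{"grip":-1,"tx":0,"ty":0,"tz":-7,"ax":0,"ay":0,"az":0},{"grip":-1,"tx":0,"ty":0,"tz":-11,"ax":0,"ay":0,"az":0},{"grip":-1,"tx":0,"ty":0,"tz":-14,"ax":0,"ay":0,"az":0},{"grip":-1,"tx":0,"ty":0,"tz":-14,"ax":0,"ay":0,"az":0},{"grip":-1,"tx":0,"ty":0,"tz":-14,"ax":0,"ay":0,"az":0}]' 30; python3 d.py .6123 -.0635 .172 1.465
```

```text
tool_pos: [0.6069, 0.2872, 0.032]
wrist_force: [0.2, -0.1, 0.9]
opening: 0.0119
time: 16.78
tool_pos: [0.6074, 0.2877, 0.1733]
eef_rot: [3.139, -0.002, 1.469]
wrist_force: [-0.3, -0.0, -3.8]
opening: 0.011
t16.78 pos [0.6074 0.2877 0.1733] rpy [ 3.139e+00 -2.000e-03  1.469e+00] open 0.0110 F [-0.3 -0.  -3.8] j [-0.22  0.56 -0.46  1.59  0.27  1.06 -0.85]
t [-34.88   4.07   0.09] a [ 0.003 -0.002  0.004]
```

```bash
python3 -m jog '[{"grip":-1,"tx":-2,"ty":0.2,"tz":0,"ax":0,"ay":0,"az":0},{"grip":-1,"tx":-6,"ty":0.7,"tz":0,"ax":0,"ay":0,"az":0},{"grip":-1,"tx":-10,"ty":1.2,"tz":0,"ax":0,"ay":0,"az":0},{"grip":-1,"tx":-14,"ty":1.7,"tz":0,"ax":0,"ay":0,"az":0},{"grip":-1,"tx":-18,"ty":2.2,"tz":0,"ax":0,"ay":0,"az":0},{"grip":-1,"tx":-22,"ty":2.6,"tz":0,"ax":0,"ay":0,"az":0},{"grip":-1,"tx":-26,"ty":3,"tz":0,"ax":0,"ay":0,"az":0},{"grip":-1,"tx":-30,"ty":3.5,"tz":0,"ax":0,"ay":0,"az":0},{"grip":-1,"tx":-33,"ty":3.9,"tz":0,"ax":0,"ay":0,"az":0},{"grip":-1,"tx":-34.5,"ty":4,"tz":0,"ax":0,"ay":0,"az":0}]' 30 >/dev/null;  python3 -m jog '[{"grip":-1,"tx":-0.4,"ty":0,"tz":0,"ax":0,"ay":0,"az":0},{"grip":-1,"tx":-0.4,"ty":0,"tz":0,"ax":0,"ay":0,"az":0},{"grip":-1,"tx":-0.4,"ty":0,"tz":0,"ax":0,"ay":0,"az":0}]' 30 >/dev/null; python3 d.py .6123 -.0635 .060 1.465
```

```text
t17.87 pos [ 0.6101 -0.0622  0.1703] rpy [-3.139e+00 -1.000e-03  1.470e+00] open 0.0114 F [-0.3  1.2 -2.6] j [ 0.31  0.46 -0.41  1.74  0.21  0.99 -0.28]
t [-0.12  0.25 11.03] a [-0.002 -0.001  0.005]
```

```bash
python3 -m jog '[{"grip":-1,"tx":-0.1,"ty":0.1,"tz":3,"ax":0,"ay":0,"az":0},{"grip":-1,"tx":-0.1,"ty":0.2,"tz":6,"ax":0,"ay":0,"az":0},{"grip":-1,"tx":-0.1,"ty":0.2,"tz":9,"ax":0,"ay":0,"az":0},{"grip":-1,"tx":-0.1,"ty":0.2,"tz":11,"ax":0,"ay":0,"az":0},{"grip":-1,"tx":-0.1,"ty":0.2,"tz":11,"ax":0,"ay":0,"az":0},{"grip":-1,"tx":-0.1,"ty":0.2,"tz":11,"ax":0,"ay":0,"az":0},{"grip":-1,"tx":-0.1,"ty":0.2,"tz":11,"ax":0,"ay":0,"az":0}]' 30 >/dev/null; python3 d.py .6123 -.0635 .041 1.465
```

```text
t18.45 pos [ 0.6139 -0.0635  0.0628] rpy [ 3.140e+00 -1.000e-03  1.471e+00] open 0.0110 F [ 0.7 -0.  -2.7] j [ 0.28  0.6  -0.37  1.8   0.29  0.79 -0.34]
t [-0.02 -0.16  2.18] a [ 0.002 -0.001  0.006]
```

```bash
python3 -m jog '[{"grip":-1,"tx":0,"ty":-0.1,"tz":1.2,"ax":0,"ay":0,"az":0},{"grip":-1,"tx":0,"ty":-0.1,"tz":2,"ax":0,"ay":0,"az":0},{"grip":-1,"tx":0,"ty":-0.1,"tz":2.2,"ax":0,"ay":0,"az":0},{"grip":-1,"tx":0,"ty":-0.1,"tz":2.25,"ax":0,"ay":0,"az":0},{"grip":-1,"tx":0,"ty":-0.1,"tz":2.25,"ax":0,"ay":0,"az":0},{"grip":-1,"tx":0,"ty":-0.1,"tz":2.25,"ax":0,"ay":0,"az":0}]' 30; python3 d.py .6123 -.0635 .041 1.465
```

```text
time: 18.95
tool_pos: [0.6121, -0.0651, 0.0396]
eef_rot: [3.141, -0.0, 1.469]
wrist_force: [-2.4, -0.1, 4.0]
opening: 0.0112
t18.95 pos [ 0.6121 -0.0651  0.0396] rpy [ 3.141 -0.     1.469] open 0.0112 F [-2.4 -0.1  4. ] j [ 0.27  0.63 -0.36  1.82  0.31  0.75 -0.35]
t [ 0.16  0.01 -0.14] a [ 0.001 -0.     0.004]
```

```bash
python3 -m jog '[{"grip":-0.2,"tx":0,"ty":0,"tz":0,"ax":0,"ay":0,"az":0},{"grip":-0.2,"tx":0,"ty":0,"tz":0,"ax":0,"ay":0,"az":0},{"grip":-0.2,"tx":0,"ty":0,"tz":0,"ax":0,"ay":0,"az":0},{"grip":-0.2,"tx":0,"ty":0,"tz":0,"ax":0,"ay":0,"az":0},{"grip":-0.1,"tx":0,"ty":0,"tz":-2,"ax":0,"ay":0,"az":0},{"grip":0.1,"tx":0,"ty":0,"tz":-5,"ax":0,"ay":0,"az":0},{"grip":0.1,"tx":0,"ty":0,"tz":-8,"ax":0,"ay":0,"az":0},{"grip":0.1,"tx":0,"ty":0,"tz":-11,"ax":0,"ay":0,"az":0},{"grip":0.1,"tx":0,"ty":0,"tz":-11,"ax":0,"ay":0,"az":0},{"grip":0.1,"tx":0,"ty":0,"tz":-11,"ax":0,"ay":0,"az":0}]' 30 >/dev/null; python3 d.py .3747 .244 .15 .77
```

```text
t19.78 pos [ 0.6132 -0.0652  0.151 ] rpy [3.137 0.    1.469] open 0.0481 F [-0.4 -0.1  0.4] j [ 0.31  0.49 -0.41  1.75  0.23  0.95 -0.29]
t [ 2.833e+01 -2.688e+01 -1.000e-02] a [ 0.004 -0.001  0.699]
```

```bash
python3 -m jog '[{"grip":0.1,"tx":3,"ty":-2.5,"tz":0,"ax":0,"ay":0,"az":0.1},{"grip":0.1,"tx":28.3,"ty":-26.9,"tz":0,"ax":0,"ay":0,"az":0.7},{"grip":0.1,"tx":28.3,"ty":-26.9,"tz":0,"ax":0,"ay":0,"az":0.7},{"grip":0.1,"tx":28.3,"ty":-26.9,"tz":0,"ax":0,"ay":0,"az":0.7},{"grip":0.1,"tx":28.3,"ty":-26.9,"tz":0,"ax":0,"ay":0,"az":0.7},{"grip":0.1,"tx":28.3,"ty":-26.9,"tz":0,"ax":0,"ay":0,"az":0.7},{"grip":0.1,"tx":28.3,"ty":-26.9,"tz":0,"ax":0,"ay":0,"az":0.7},{"grip":0.1,"tx":28.3,"ty":-26.9,"tz":0,"ax":0,"ay":0,"az":0.7},{"grip":0.1,"tx":28.3,"ty":-26.9,"tz":0,"ax":0,"ay":0,"az":0.7},{"grip":0.1,"tx":28.3,"ty":-26.9,"tz":0,"ax":0,"ay":0,"az":0.7}]' 30 >/dev/null;  python3 -m jog '[{"grip":0.1,"tx":0,"ty":0,"tz":0,"ax":0,"ay":0,"az":0},{"grip":0.1,"tx":0,"ty":0,"tz":0,"ax":0,"ay":0,"az":0},{"grip":0.1,"tx":0,"ty":0,"tz":0,"ax":0,"ay":0,"az":0}]' 30 >/dev/null; python3 d.py .3747 .244 .08 .77;python3 - <<'E'
from rig import cams
import cv2
import numpy as np
cs=[cams.capture(n) for n in('top','side')]
cv2.imwrite('pics/g1.png',cv2.cvtColor(np.hstack([cv2.resize(cs[0]['image'][100:310,80:360],(400,300)),cv2.resize(cs[1]['image'][110:350,80:400],(400,300))]),cv2.COLOR_RGB2BGR))
E
```

```text
t20.87 pos [0.3731 0.2426 0.1482] rpy [3.141e+00 2.000e-03 7.680e-01] open 0.0483 F [ 0.1  0.1 -0.2] j [-0.31  0.23 -0.46  2.13  0.14  0.81 -1.66]
t [0.22 0.01 6.82] a [ 0.     0.002 -0.002]
```

View pics/g1.png

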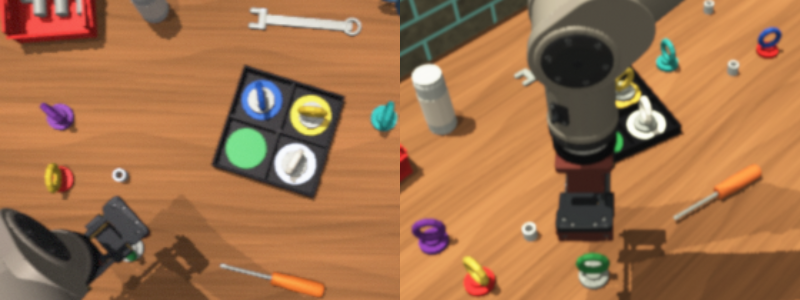

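```bash
python3 -m jog '[{"grip":0.1,"tx":0.15,"ty":0,"tz":3,"ax":0,"ay":0,"az":0},{"grip":0.1,"tx":0.15,"ty":0,"tz":6.8,"ax":0,"ay":0,"az":0},{"grip":0.1,"tx":0.15,"ty":0,"tz":6.8,"ax":0,"ay":0,"az":0},{"grip":0.1,"tx":0.15,"ty":0,"tz":6.8,"ax":0,"ay":0,"az":0},{"grip":0.1,"tx":0.15,"ty":0,"tz":6.8,"ax":0,"ay":0,"az":0}]' 30 >/dev/null;python3 d.py .3747 .244 .033 .77
```

```text
t21.38 pos [0.3748 0.2447 0.082 ] rpy [ 3.141 -0.     0.768] open 0.0479 F [0.3 0.6 0.4] j [-0.35  0.35 -0.43  2.18  0.23  0.66 -1.74]
t [-0.06  0.04  4.9 ] a [ 0.    -0.    -0.002]
```

```bash
python3 -m jog '[{"grip":0.1,"tx":-0.05,"ty":0,"tz":2.5,"ax":0,"ay":0,"az":0},{"grip":0.1,"tx":-0.05,"ty":0,"tz":4.9,"ax":0,"ay":0,"az":0},{"grip":0.1,"tx":-0.05,"ty":0,"tz":4.9,"ax":0,"ay":0,"az":0},{"grip":0.1,"tx":-0.05,"ty":0,"tz":4.9,"ax":0,"ay":0,"az":0},{"grip":-1,"tx":-0.05,"ty":0,"tz":4.9,"ax":0,"ay":0,"az":0},{"grip":-1,"tx":-0.05,"ty":0,"tz":4.9,"ax":0,"ay":0,"az":0},{"grip":-1,"tx":-0.05,"ty":0,"tz":4.9,"ax":0,"ay":0,"az":0},{"grip":-1,"tx":-0.05,"ty":0,"tz":4.9,"ax":0,"ay":0,"az":0},{"grip":-1,"tx":-0.05,"ty":0,"tz":4.9,"ax":0,"ay":0,"az":0},{"grip":-1,"tx":-0.05,"ty":0,"tz":4.9,"ax":0,"ay":0,"az":0}]' 30 | grep -E "pos|open|force";  python3 -m jog '[{"grip":-1,"tx":0,"ty":0,"tz":-3,"ax":0,"ay":0,"az":0},{"grip":-1,"tx":0,"ty":0,"tz":-7,"ax":0,"ay":0,"az":0},{"grip":-1,"tx":0,"ty":0,"tz":-11,"ax":0,"ay":0,"az":0},{"grip":-1,"tx":0,"ty":0,"tz":-11,"ax":0,"ay":0,"az":0},{"grip":-1,"tx":0,"ty":0,"tz":-11,"ax":0,"ay":0,"az":0},{"grip":-1,"tx":0,"ty":0,"tz":-11,"ax":0,"ay":0,"az":0}]' 30; python3 d.py .5518 .0486 .142 .77
```

```text
tool_pos: [0.374, 0.2445, 0.0324]
wrist_force: [0.0, -1.0, 0.5]
opening: 0.0119
time: 22.72
tool_pos: [0.3732, 0.2437, 0.1414]
eef_rot: [3.141, 0.001, 0.769]
wrist_force: [-0.1, 0.4, -4.2]
opening: 0.0111
t22.72 pos [0.3732 0.2437 0.1414] rpy [3.141e+00 1.000e-03 7.690e-01] open 0.0111 F [-0.1  0.4 -4.2] j [-0.3   0.25 -0.47  2.14  0.16  0.79 -1.67]
t [-0.72 26.44 -0.06] a [ 0.     0.001 -0.001]
```

```bash
python3 -m jog '[{"grip":-1,"tx":0,"ty":2,"tz":0,"ax":0,"ay":0,"az":0},{"grip":-1,"tx":-0.1,"ty":5,"tz":0,"ax":0,"ay":0,"az":0},{"grip":-1,"tx":-0.2,"ty":8.5,"tz":0,"ax":0,"ay":0,"az":0},{"grip":-1,"tx":-0.3,"ty":12,"tz":0,"ax":0,"ay":0,"az":0},{"grip":-1,"tx":-0.4,"ty":15.5,"tz":0,"ax":0,"ay":0,"az":0},{"grip":-1,"tx":-0.5,"ty":19,"tz":0,"ax":0,"ay":0,"az":0},{"grip":-1,"tx":-0.6,"ty":22,"tz":0,"ax":0,"ay":0,"az":0},{"grip":-1,"tx":-0.7,"ty":24.5,"tz":0,"ax":0,"ay":0,"az":0},{"grip":-1,"tx":-0.7,"ty":26,"tz":0,"ax":0,"ay":0,"az":0},{"grip":-1,"tx":-0.7,"ty":26.4,"tz":0,"ax":0,"ay":0,"az":0}]' 30 >/dev/null;  python3 -m jog '[{"grip":-1,"tx":0,"ty":0,"tz":0,"ax":0,"ay":0,"az":0},{"grip":-1,"tx":0,"ty":0,"tz":0,"ax":0,"ay":0,"az":0},{"grip":-1,"tx":0,"ty":0,"tz":0,"ax":0,"ay":0,"az":0}]' 30 >/dev/null; python3 d.py .5518 .0486 .060 .77
```

```text
t23.80 pos [0.5509 0.0518 0.1417] rpy [-3.14e+00  1.00e-03  7.72e-01] open 0.0111 F [-0.1  0.1 -2.3] j [ 0.06  0.39 -0.33  1.91  0.16  0.87 -1.15]
t [-0.15  0.3   8.17] a [-0.001  0.001  0.002]
```

```bash
python3 -m jog '[{"grip":-1,"tx":-0.1,"ty":0.1,"tz":3,"ax":0,"ay":0,"az":0},{"grip":-1,"tx":-0.1,"ty":0.3,"tz":6,"ax":0,"ay":0,"az":0},{"grip":-1,"tx":-0.1,"ty":0.3,"tz":8,"ax":0,"ay":0,"az":0},{"grip":-1,"tx":-0.1,"ty":0.3,"tz":8,"ax":0,"ay":0,"az":0},{"grip":-1,"tx":-0.1,"ty":0.3,"tz":8,"ax":0,"ay":0,"az":0},{"grip":-1,"tx":-0.1,"ty":0.3,"tz":8,"ax":0,"ay":0,"az":0}]' 30 >/dev/null; python3 d.py .5518 .0486 .041 .77
```

```text
t24.30 pos [0.5542 0.0481 0.0634] rpy [ 3.141e+00 -2.000e-03  7.700e-01] open 0.0112 F [ 0.2 -0.1 -1.6] j [ 0.04  0.51 -0.3   1.95  0.22  0.71 -1.19]
t [-0.14 -0.2   2.24] a [ 0.001 -0.002  0.   ]
```

```bash
python3 -m jog '[{"grip":-1,"tx":-0.1,"ty":-0.1,"tz":1.2,"ax":0,"ay":0,"az":0},{"grip":-1,"tx":-0.1,"ty":-0.1,"tz":2,"ax":0,"ay":0,"az":0},{"grip":-1,"tx":-0.1,"ty":-0.1,"tz":2.2,"ax":0,"ay":0,"az":0},{"grip":-1,"tx":-0.1,"ty":-0.1,"tz":2.25,"ax":0,"ay":0,"az":0},{"grip":-1,"tx":-0.1,"ty":-0.1,"tz":2.25,"ax":0,"ay":0,"az":0},{"grip":-1,"tx":-0.1,"ty":-0.1,"tz":2.25,"ax":0,"ay":0,"az":0}]' 30; python3 d.py .5518 .0486 .041 .77
```

```text
time: 24.8
tool_pos: [0.5523, 0.0468, 0.0403]
eef_rot: [3.141, 0.0, 0.769]
wrist_force: [-2.3, -0.2, 5.9]
opening: 0.0114
t24.80 pos [0.5523 0.0468 0.0403] rpy [3.141 0.    0.769] open 0.0114 F [-2.3 -0.2  5.9] j [ 0.03  0.54 -0.29  1.97  0.24  0.67 -1.21]
t [ 0.09 -0.16 -0.07] a [ 0.001  0.    -0.001]
```

Contact made; release, lift, and retreat clear of both cameras' view of the tray.

```bash
python3 -m jog '[{"grip":-0.2,"tx":0,"ty":0,"tz":0,"ax":0,"ay":0,"az":0},{"grip":-0.2,"tx":0,"ty":0,"tz":0,"ax":0,"ay":0,"az":0},{"grip":-0.2,"tx":0,"ty":0,"tz":0,"ax":0,"ay":0,"az":0},{"grip":-0.2,"tx":0,"ty":0,"tz":0,"ax":0,"ay":0,"az":0},{"grip":-0.1,"tx":0,"ty":0,"tz":-2,"ax":0,"ay":0,"az":0},{"grip":0.1,"tx":0,"ty":0,"tz":-5,"ax":0,"ay":0,"az":0},{"grip":0.1,"tx":0,"ty":0,"tz":-9,"ax":0,"ay":0,"az":0},{"grip":0.1,"tx":0,"ty":0,"tz":-13,"ax":0,"ay":0,"az":0},{"grip":0.1,"tx":0,"ty":0,"tz":-16,"ax":0,"ay":0,"az":0},{"grip":0.1,"tx":0,"ty":0,"tz":-16,"ax":0,"ay":0,"az":0}]' 30 >/dev/null; python3 d.py .40 -.45 .2 .77
```

```text
t25.63 pos [0.5561 0.0479 0.2063] rpy [ 3.135 -0.009  0.769] open 0.0480 F [ 0.8 -0.4 -0.3] j [ 0.08  0.32 -0.34  1.85  0.13  0.99 -1.12]
t [-45.84  24.94   0.38] a [ 0.007 -0.009 -0.001]
```

```bash
python3 -m jog '[{"grip":0.1,"tx":-3,"ty":1.6,"tz":0,"ax":0,"ay":0,"az":0},{"grip":0.1,"tx":-45.8,"ty":24.9,"tz":0,"ax":0,"ay":0,"az":0},{"grip":0.1,"tx":-45.8,"ty":24.9,"tz":0,"ax":0,"ay":0,"az":0},{"grip":0.1,"tx":-45.8,"ty":24.9,"tz":0,"ax":0,"ay":0,"az":0},{"grip":0.1,"tx":-45.8,"ty":24.9,"tz":0,"ax":0,"ay":0,"az":0},{"grip":0.1,"tx":-45.8,"ty":24.9,"tz":0,"ax":0,"ay":0,"az":0},{"grip":0.1,"tx":-45.8,"ty":24.9,"tz":0,"ax":0,"ay":0,"az":0},{"grip":0.1,"tx":-45.8,"ty":24.9,"tz":0,"ax":0,"ay":0,"az":0},{"grip":0.1,"tx":-45.8,"ty":24.9,"tz":0,"ax":0,"ay":0,"az":0},{"grip":0.1,"tx":-45.8,"ty":24.9,"tz":0,"ax":0,"ay":0,"az":0}]' 30 >/dev/null; python3 d.py .28 -.6 .22 .77
```

```text
t26.47 pos [ 0.4286 -0.3449  0.1992] rpy [-3.141  0.     0.769] open 0.0483 F [ 0.6  0.1 -0. ] j [ 0.68  0.3  -0.14  1.87  0.05  0.97 -0.28]
t [-28.41   8.    -2.08] a [-0.     0.    -0.001]
```

```bash
python3 -m jog '[{"grip":0.1,"tx":-28,"ty":8,"tz":-2,"ax":0,"ay":0,"az":0},{"grip":0.1,"tx":-28,"ty":8,"tz":-2,"ax":0,"ay":0,"az":0},{"grip":0.1,"tx":-28,"ty":8,"tz":-2,"ax":0,"ay":0,"az":0},{"grip":0.1,"tx":-28,"ty":8,"tz":-2,"ax":0,"ay":0,"az":0},{"grip":0.1,"tx":-28,"ty":8,"tz":-2,"ax":0,"ay":0,"az":0},{"grip":0.1,"tx":-28,"ty":8,"tz":-2,"ax":0,"ay":0,"az":0},{"grip":0.1,"tx":-28,"ty":8,"tz":-2,"ax":0,"ay":0,"az":0},{"grip":0.1,"tx":-28,"ty":8,"tz":-2,"ax":0,"ay":0,"az":0},{"grip":0.1,"tx":-28,"ty":8,"tz":-2,"ax":0,"ay":0,"az":0},{"grip":0.1,"tx":-28,"ty":8,"tz":-2,"ax":0,"ay":0,"az":0}]' 30; python3 - <<'E'
from rig import cams,finder
import cv2,pickle
import numpy as np
from h import *
cs={n:cams.capture(n) for n in('top','side')}
t,s=cs['top']['image'],cs['side']['image']
cv2.imwrite('pics/end.png',cv2.cvtColor(np.vstack([np.hstack([cv2.resize(t[135:255,205:365],(400,300),interpolation=2),cv2.resize(s[150:255,185:325],(400,300),interpolation=2)]),np.hstack([cv2.resize(t,(400,300)),cv2.resize(s,(400,300))])]),cv2.COLOR_RGB2BGR))
pads={'blue':(.6377,.0229),'green':(.5518,.0486),'yellow':(.6123,-.0635),'white':(.5258,-.0376)}
def near(c,r,x,y,z):
    g=proj(c,[[x,y,z]])[0]; b=[]
    for d in r:
        v,u=np.nonzero(d['mask']); k=np.hypot(u.mean()-g[0],v.mean()-g[1])
        if k<12: b.append((k,d))
    return min(b,key=lambda q:q[0])[1] if b else None
T=[('nut_'+k,*pads[k],.008) for k in pads]+[('reject_blue',.486,-.3665,0),('reject_yellow',.4914,.3714,0)]
for nm,x,y,z in T:
    for n in cs:
        d=near(cs[n],finder.silhouettes(cs[n],nm),x,y,z+.03)
        if d is None: print(nm,n,'none'); continue
        p,f=fit([(cs[n],d['mask'])],x,y,np.arange(4)*np.pi/4,z)
        print(nm,n,'d mm',((p[:2]-[x,y])*1000).round(1),'yaw',p[2].round(2),round(f,3))
E
```

```text
time: 27.3
tool_pos: [0.2844, -0.5947, 0.2186]
eef_rot: [-3.14, -0.001, 0.769]
wrist_force: [1.4, -0.1, 0.7]
opening: 0.0484
nut_blue top d mm [-0.9  3. ] yaw 0.14 0.067
nut_blue side d mm [-0.2 -1.2] yaw 3.23 0.128
nut_green top d mm [ 1.9 -1.1] yaw 0.89 0.142
nut_green side d mm [ 0.6 -3.2] yaw 0.72 0.09
nut_yellow top d mm [-1.5 -2. ] yaw 1.45 0.106
nut_yellow side d mm [-0.2 -2.7] yaw 1.49 0.068
nut_white top d mm [-0.6  3.6] yaw 2.61 0.07
nut_white side d mm [ 1.1 -0.9] yaw 2.6 0.095
reject_blue top d mm [0.2 0.6] yaw 0.91 0.052
reject_blue side d mm [ 0.8 -1.8] yaw 4.2 0.088
reject_yellow top d mm [ 0.2 -0.6] yaw 0.05 0.065
reject_yellow side d mm [-0.5 -1.1] yaw 0.01 0.056
```

View pics/end.png

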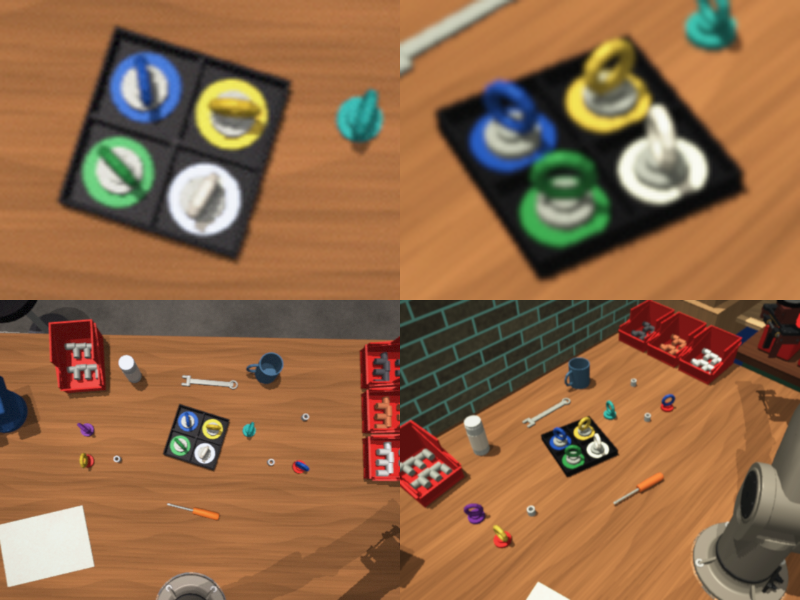

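All four nuts stand upright, centred to within about 4 mm on their discs (the limit is 12 mm), and both rejects are unmoved. Handing in.

```bash
python3 - <<'E'
from rig import job,get_state
s=get_state(); print(s['time'],abs(s['dq']).max(),s['wrist_force'].round(1))
print(job.sign_off())
E
```

```text
28.0 0.0015892042982372998 [-0.2  0.4  0.5]
the job is handed in; nothing more can be done
None
```

All four steel-footed eye nuts now stand upright and released in the tray, each on the disc of its loop's colour. I handed the job in at about 28 s of the 115 s allowed.

- **Placing:** the last pictures from both cameras put each foot's centre within about 4 mm of its disc's centre (limit 12 mm). The two views differ by up to about 4.5 mm, mostly in y, for the same nut. The differences are small against the limit.
- **Quarantined nuts:** both red-footed nuts still stand, and any apparent shift is under 2 mm, which is measurement noise (limit 15 mm). The purple and turquoise look-alikes were not touched.
- **Arm:** it was parked clear with the gripper empty and nearly still. The wrist force readings I saw stayed below about 7 N.

No check failed. One early move was refused as invalid input because its rows lacked some keys; nothing moved, and I retyped it. I judged upright by eye and by fitting an upright model to the pictures; I did not measure the tilt.

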